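# Prop the incubator vent open with its C-clip

## Task

Prop the incubator's vent open for drying: take the red C-shaped clip, set it down very softly and slowly on the thin roof and slide it along, sideways through its gap onto the vent's stem, under the sprung cap, until it is fully home and the cap has dropped over the clip's ridges into its dish; then let go. Do it gently, feeling your way and never forcing the clip or the vent, and leave the yellow clip and everything else where it is.

Things in the scene. Friction and masses are not known exactly. Their poses are not given: they have to be found in the camera images.
- red_clip: Red plastic C-shaped clip, 60 g, lying flat, 92 mm long (x from -62 to 30 mm), 34 mm wide. Origin: on its flat underside, at the centre of the pocket that takes the stem; x points out of the gap (the way it is pushed), z up. Pressed home, the stem's axis stands at x = -0.8 mm.
- red_clip_fin (a point): Top centre of the red clip's upright grip fin: 48 mm behind the origin (-x), 42 mm above the underside. Axes as the clip's. The fin is 28 mm long (x), 12 mm wide (y) and rises 33 mm from a handle bar 16 mm wide and 9 mm high.
- red_clip_mouth (a point): Mid-mouth between the clip's tips, x = 30 mm, underside height; axes as the clip's. Seen from above the gap is 24 mm wide here, narrows evenly to 10.4 mm at x = 16, stays so to x = 9, then is a pocket 12.6 mm wide with its back wall at x = -4.8 mm. The tips' outer width is 30 mm. Each arm is 3 mm high at its tip.
- red_clip_ridge (a point): Top of the ridge across the two arms: x = 13.5 mm, 11.5 mm above the underside. From the 3 mm tips (x = 30) the arms ramp up to it; behind it lies the flat dish, 9 mm high, from x = 10.5 to -12.5 mm, where a wall 13 mm high begins.
- incubator: Compact bench incubator, white box 220 mm square, fixed to the table, front with blue panel towards its -x; flat level roof of thin, easily dented smooth enamel (friction about 0.3) 110 mm above the table, bare but for the vent in its middle, so the clip may come from any side. Origin: centre of its underside on the table.
- vent: The vent. Origin on the roof, at the centre of the flush black rubber grommet (42 mm across); axes as the incubator's. From it rises the vent's upright steel stem, 8 mm in diameter, but NOT exactly here: it stands stiffly in the oversized grommet, up to 5 mm off this point in x and in y. On the stem sits the blue cap.
- vent_cap (a joint): The blue round cap on the stem, 26 mm across, 14 mm high, its flat underside (22 mm, bevelled edge, smooth) 6 mm above the roof at rest. It moves only straight up, against a spring (2 N to start, 3.1 N at 5.5 mm). Value: lift, in m: 0 at rest, about 0.0055 while the clip's ridges pass under it, about 0.003 when the clip is home and the cap sits in the dish.
- yellow_clip: Yellow clip of the same outline, too low for this job (dish 5 mm high, fin top 38 mm), to be left alone. Origin and axes as for the red clip.
- bottle0: Clear square bottle, 56 mm square, 132 mm high with its white cap. Origin under its centre. To be left alone.
- bottle1: Second such bottle.
- bottle2: Third such bottle.
- beaker: Glass beaker, 70 mm across, 90 mm high. Origin under its centre. To be left alone.
- dish: Glass dish, 90 mm across, 18 mm high. Origin under its centre. To be left alone.
- spatula: Metal lab spoon, 180 mm long, lying flat. To be left alone.
Mind the look-alikes: they are no part of the job. Of the things that look like the red_clip, the middle-sized one is meant.

How it is judged (in metres and radians):
At the end, for the whole second after the job is handed in: The red clip lies flat on the roof (within 4 degrees) around the stem, its origin within 11 mm of the grommet's centre (the stem may be 7 mm off it), the cap resting in the clip's dish, lifted 1.8 to 4.2 mm; the clip is released and at rest (value of joint vent_cap between 0.0018 and 0.0042 m and horizontal distance between red_clip and vent below 0.011 m and angle between red_clip's own z axis and vertical below 0.07 rad and linear speed of red_clip below 0.01 m/s and contact force between the fingers and red_clip below 0.05 N); the robot touches nothing.
It fails at once if the red clip is forced against the vent's stem and cap with more than 15 N (contact force between red_clip and vent above 15 N).
It fails at once if the red clip is set down hard or pressed on the incubator and its thin roof with more than 35 N (contact force between red_clip and incubator above 35 N).
It fails at once if the gripper or arm pushes on the incubator or its vent with more than 10 N (contact force between any of the fingers, the arm and incubator above 10 N).
It fails at once if the yellow clip or another thing on the table is moved more than 20 mm (distance of any of yellow_clip, bottle0, bottle1, bottle2, beaker, dish, spatula from where it was at the start of the episode above 0.02 m).
It also fails if it takes over 69 s, if anything falls off the work surface, if the arm or the gripper's body presses on something with over 40 N, if the wrist force passes 120 N, or if a joint passes its speed limit or range.

## Robot

A 6-joint arm with a two-finger parallel gripper is mounted at the origin on the work surface. World frame = base frame: x ahead of the robot, y to its left, z up, the work surface at z = 0. Lengths are in m, angles in degrees, forces in N, time in s.
With the tool pointing down it reaches from about 0.4 to 0.825 m from the base axis. Payload 7 kg.
Tool frame: the origin (TCP) lies on the centre line of the jaws, within the pads' length; the fingertips stand 14 mm ahead of it and the grasp point (between the pads) lies 5 mm behind it; z points along the fingers, y is the line along which they close (so a half turn about z gives the same grasp; the last joint's range is limited). The gripper opens to 88 mm and grips with 3 to 60 N. Pads are 19 mm wide; open, the fingers measure 130 mm over their backs; the gripper's body (78 mm by 193 mm) begins 47 mm behind the grasp point.
Start: joints at [83.428, 20.546, 0.682, 0, -70.136, -16.507], TCP at [0.265, 0.621, 0.241] pointing down, gripper open.
Joint ranges: [-176.03, 176.03], [-82.01, 121.73], [-58.28, 71.71], [-173.87, 95.51], [-174.79, -0.11], [-173.66, 173.66]. Speed limits (degrees/s): [136.94, 136.94, 172.46, 180, 180, 180].

## Interface

Orientations are given as [roll, pitch, yaw] about the fixed x, y, z axes, in that order (R = Rz(yaw) Ry(pitch) Rx(roll)).
In Python, from plant import r gives the robot as it stands.
- The arm moves only by the tool send_rows, never from a script. Its argument "steps" is a list of rows, each an object with "dp": the shift along the tool's x, y, z in mm, a list of three; "roll": the turn about the tool's z in rad; "jaw": the opening in per cent of the stroke, from 0 (shut) to 100 (fully open). In form: [{"dp": [tx, ty, tz], "roll": roll, "jaw": jaw}, ...]. A call has 1 to 5 rows; each row is the pose to reach, as a shift and turn from the pose commanded when the call began, along the tool's axes at that moment; what a row does not reach only later rows make up. A row lasts 1/8 s, in which the tool goes at most 62.5 mm and 10.7 degrees, less where a joint would pass 70% of its speed; a pose out of reach is approached as far as the arm can. A call with a gripper value outside its range is refused whole. The fingers move at their own pace and stop on an object; "newtons" is the grip in N (left out, the last holds). Time passes only in rows, so rows that repeat a pose let the fingers close. It gives the time, the measured TCP pose, the force, the opening and the grip force at its end, in the units of the state.
- r.get_state(): the state, without advancing time (a new reading comes with each control period).
- r.capture(name): name is "scene" or "top" or "wrist"; returns a dict with "image" (480x640x3 uint8, blue, green, red), "K" (3x3 intrinsics, pixels), "dist" ([k1, k2, p1, p2, k3] as OpenCV has them; the pictures are not rectified), "rvec" (rotation vector, rad) and "tvec" (3), from world to camera coordinates, as OpenCV has them. Camera axes: x right, y down, z forward; pixel columns grow to the right and rows downward; lengths in m; the calibration is good to about 2 mm. A picture is of the moment at which its call begins. There is no depth.
- r.close_job(): hands the job in; it is judged then, once.
The state is a dict: "time_s": time; "joints": joint angles; "qd": joint speeds; "joint_torque": joint torques, N m; "tcp_pos": TCP position; "eef_rot": TCP orientation; "contact_force": force on the tool from outside, world axes, zero at the start; "moment": the same for the moment, N m; "gripper_width": finger opening in m; "gripper_force": force on a finger pad.
Only numpy, scipy, OpenCV 4.12 (cv2) and the standard library are available. Lean on these libraries where they do the work, as an engineer would, in place of code of your own. Each camera call takes 0.05 s, during which the arm holds its last target. There are 200 camera calls.

## Working session

There is one attempt and no reset: what is moved stays moved. The work goes in short steps, Python scripts to look and compute and a tool call to move; the robot and the scene stay as the last step left them, time stands still between calls to the robot, and variables do not carry over. Pictures are saved under pics/ and viewed, at most 10 in all, crops included, and the job is handed in when it is done.

Besides the shell and the picture viewer there is one more tool, called after ">>>" by a JSON object that holds its "method" and its "body". send_rows: Moves the arm, as the interface text tells. Its arguments: {"type":"object","properties":{"steps":{"type":"array","items":{"type":"object","properties":{"dp":{"type":"array","items":{"type":"number"}},"roll":{"type":"number"},"jaw":{"type":"number"}}}},"newtons":{"type":"number"}},"required":["steps"]}

```bash
mkdir -p pics; ls; python3 - <<'E'
from plant import r
import cv2,json,pickle
d={}
for n in("scene","top"):
    c=r.capture(n);d[n]=c;cv2.imwrite(f"pics/{n}0.png",c["image"])
    print(n,c["K"],c["dist"],c["rvec"],c["tvec"])
pickle.dump(d,open("c0.pkl","wb"))
print(r.get_state())
E
```

```text
pics
scene [[529.41795816   0.         324.78942805]
 [  0.         529.41795816 240.73866317]
 [  0.           0.           1.        ]] [-0.02682619  0.          0.          0.          0.        ] [ 2.15635976  0.93921331 -0.38459669] [-0.43489369 -0.22155944  1.69035451]
top [[444.37472586   0.         314.49206523]
 [  0.         444.37472586 244.83513765]
 [  0.           0.           1.        ]] [-0.02217581  0.          0.          0.          0.        ] [ 2.20626122 -2.18360419  0.1073053 ] [0.01467414 0.61276659 1.0069393 ]
{'time_s': 0.1, 'joints': array([ 8.34289598e+01,  2.05854228e+01,  6.39699964e-01, -1.72988299e-02,
       -7.01353382e+01, -1.65085265e+01]), 'qd': array([ 0.03119162, -0.04588565,  0.1731361 ,  0.11167007, -0.04631791,
       -0.03204768]), 'joint_torque': array([-1.30769084e-03, -5.84164345e+01,  2.93754601e+01,  7.01552063e+00,
        1.02428271e-02, -4.98003226e-05]), 'tcp_pos': array([0.26445177, 0.62059569, 0.23974442]), 'eef_rot': array([ 1.79917659e+02, -7.44352009e-03, -2.30854510e+01]), 'contact_force': array([-0.03850303,  0.19958609, -0.47612489]), 'moment': array([-0.05427985, -0.02017542, -0.00097947]), 'gripper_force': 0.0, 'gripper_width': 0.08776697853290974}
```

View pics/scene0.png

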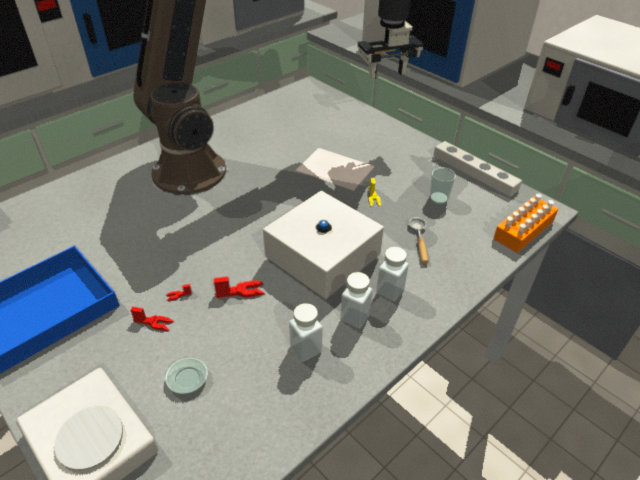

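View pics/top0.png

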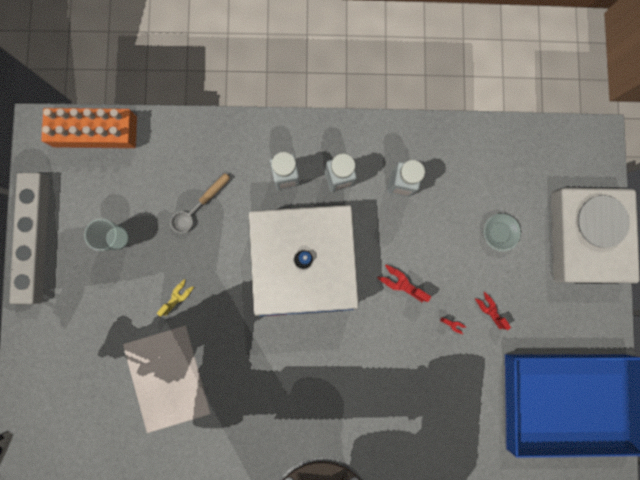

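The mid-sized red clip is at about (493,310) in the top view; the large one is at (405,282) and the small one at (453,323). The vent cap is at about (304,259), and the yellow clip at (176,298).

```bash
cat > h.py <<'E'
import cv2,numpy as np,pickle
def ray(c,uv,z):
    p=cv2.undistortPoints(np.array([[uv]],float),c["K"],np.array(c["dist"]))[0,0]
    R=cv2.Rodrigues(np.array(c["rvec"]))[0];t=np.array(c["tvec"]).ravel()
    o=-R.T@t;d=R.T@np.array([p[0],p[1],1]);return o+d*(z-o[2])/d[2]
def proj(c,P): return cv2.projectPoints(np.array(P,float).reshape(-1,3),np.array(c["rvec"]),np.array(c["tvec"]),c["K"],np.array(c["dist"]))[0][:,0]
def comps(c,lo,hi,amin=20):
    h=cv2.cvtColor(c["image"],cv2.COLOR_BGR2HSV)
    m=cv2.inRange(h,lo,hi)
    if lo[0]==0: m|=cv2.inRange(h,(170,lo[1],lo[2]),(180,255,255))
    n,l,s,ce=cv2.connectedComponentsWithStats(m)
    return [(s[i],ce[i],(l==i).astype(np.uint8)) for i in range(1,n) if s[i][4]>=amin]
RED=((0,150,60),(8,255,255));BLUE=((95,80,30),(125,255,255))
E
python3 - <<'E'
from h import *
d=pickle.load(open("c0.pkl","rb"))
for n in d:
    c=d[n]
    R=cv2.Rodrigues(np.array(c["rvec"]))[0];print(n,"cam",-R.T@c["tvec"])
    for s,ce,m in comps(c,*RED):
        pts=cv2.findContours(m,0,1)[0][0];q=cv2.minAreaRect(pts)
        P=[ray(c,b,0.005)[:2] for b in cv2.boxPoints(q)]
        print("red",s,ce.round(1),ray(c,ce,0.008).round(3),[np.linalg.norm(P[i]-P[i+1]).round(3) for i in(0,1)],np.round(P,3).tolist())
    for s,ce,m in comps(c,*BLUE):
        if s[4]<1000: print("blue",s,ce.round(1),ray(c,ce,0.127).round(4))
c=d["top"]
g=cv2.inRange(cv2.cvtColor(c["image"],cv2.COLOR_BGR2HSV),(0,0,185),(180,60,255))
n,l,s,ce=cv2.connectedComponentsWithStats(g)
for i in range(1,n):
    if s[i][4]>3000:
        pts=cv2.findContours((l==i).astype(np.uint8),0,1)[0][0];print(s[i],[ray(c,b,.11).round(3).tolist() for b in cv2.boxPoints(cv2.minAreaRect(pts))])
E
```

```text
scene cam [ 1.29464504 -0.65180937  0.99727541]
red [ 37   0  19  11 162] [45.7  4.4] [-1.777  0.259  0.008] [np.float64(0.096), np.float64(0.154)] [[-1.862, 0.241], [-1.866, 0.337], [-1.72, 0.289], [-1.718, 0.197]]
red [547  61  13   9  77] [552.9  65. ] [0.385 1.617 0.008] [np.float64(0.063), np.float64(0.061)] [[0.363, 1.593], [0.339, 1.652], [0.401, 1.656], [0.423, 1.598]]
red [214 277  50  21 682] [236.4 288. ] [ 0.512 -0.19   0.008] [np.float64(0.124), np.float64(0.068)] [[0.441, -0.209], [0.521, -0.114], [0.575, -0.155], [0.498, -0.246]]
red [167 284  24  17 187] [179.3 292.7] [ 0.43  -0.303  0.008] [np.float64(0.063), np.float64(0.036)] [[0.399, -0.328], [0.415, -0.267], [0.449, -0.279], [0.433, -0.339]]
red [131 307  42  24 449] [149.6 319. ] [ 0.454 -0.399  0.008] [np.float64(0.043), np.float64(0.114)] [[0.415, -0.436], [0.384, -0.406], [0.489, -0.358], [0.516, -0.389]]
blue [387  48  14   7  49] [394.2  51.7] [0.0115 0.9634 0.127 ]
blue [318 220  11  10  71] [323.1 225.1] [0.5818 0.0393 0.127 ]
top cam [0.53632043 0.04496652 1.04879139]
red [379 265  51  36 534] [404.1 284.7] [ 0.522 -0.191  0.008] [np.float64(0.043), np.float64(0.127)] [[0.534, -0.129], [0.571, -0.15], [0.509, -0.261], [0.472, -0.239]]
red [476 293  34  36 347] [493.2 312.5] [ 0.459 -0.402  0.008] [np.float64(0.032), np.float64(0.099)] [[0.488, -0.36], [0.507, -0.386], [0.428, -0.445], [0.409, -0.419]]
red [441 318  24  15 113] [452.8 324.4] [ 0.43  -0.305  0.008] [np.float64(0.021), np.float64(0.056)] [[0.434, -0.274], [0.453, -0.284], [0.428, -0.334], [0.41, -0.324]]
blue [298 252  14  13 125] [304.4 257.7] [0.5777 0.0441 0.127 ]
[ 249  207  108  107 9806] [[0.674, 0.164, 0.11], [0.69, -0.053, 0.11], [0.474, -0.067, 0.11], [0.46, 0.148, 0.11]]
```

```bash
cat >> h.py <<'E'
def to(P,yaw=None,jaw=None):
    "print dp (mm) and roll (rad) from current pose to world P, yaw"
    from plant import r
    s=r.get_state();w=np.radians(s["eef_rot"][2])
    D=(np.array(P)-s["tcp_pos"])*1000
    y=0 if yaw is None else ((yaw-s["eef_rot"][2]+180)%360-180)
    print("t",round(s["time_s"],2),"at",s["tcp_pos"].round(4),s["eef_rot"].round(2),"dp",[round(v,1) for v in(D[0]*np.cos(w)+D[1]*np.sin(w),D[0]*np.sin(w)-D[1]*np.cos(w),-D[2])],"roll",round(-np.radians(y),4),"F",s["contact_force"].round(2),"w",round(s["gripper_width"],4))
E
python3 -c "
from h import *
to((.48,.1,.30),-143)"
```

```text
t 0.1 at [0.2645 0.6206 0.2397] [ 1.7992e+02 -1.0000e-02 -2.3090e+01] dp [np.float64(402.4), np.float64(394.4), np.float64(-60.3)] roll 2.0929 F [-0.04  0.2  -0.48] w 0.0878
```

>>> {"method": "send_rows", "body": {"steps": [{"dp": [40, 40, -40], "roll": 0.18, "jaw": 100}, {"dp": [84, 82, -60], "roll": 0.36, "jaw": 100}, {"dp": [127, 125, -60], "roll": 0.54, "jaw": 100}, {"dp": [170, 167, -60], "roll": 0.72, "jaw": 100}, {"dp": [213, 209, -60], "roll": 0.9, "jaw": 100}]}}

```text
time_s: 0.72
tcp_pos: [0.3784, 0.3442, 0.3005]
eef_rot: [180.0, 0.0, -75.0]
contact_force: [2.3, -0.1, 0.7]
gripper_width: 0.0875
gripper_force: 0.0
```

```bash
python3 -c "
from h import *
to((.48,.1,.30),-143)"
```

```text
t 0.72 at [0.3784 0.3442 0.3005] [180.     0.   -74.96] dp [np.float64(262.2), np.float64(-34.7), np.float64(0.5)] roll 1.1875 F [ 2.27 -0.08  0.73] w 0.0875
```

>>> {"method": "send_rows", "body": {"steps": [{"dp": [60, -8, 0], "roll": 0.18, "jaw": 100}, {"dp": [120, -16, 0], "roll": 0.36, "jaw": 100}, {"dp": [180, -24, 0], "roll": 0.54, "jaw": 100}, {"dp": [230, -31, 0], "roll": 0.72, "jaw": 100}, {"dp": [261, -35, 0], "roll": 0.9, "jaw": 100}]}}

```text
time_s: 1.35
tcp_pos: [0.4813, 0.1016, 0.3004]
eef_rot: [180.0, -0.0, -126.6]
contact_force: [0.4, 0.5, -0.1]
gripper_width: 0.0878
gripper_force: 0.0
```

```bash
python3 -c "
from h import *
from plant import r
c=r.capture('wrist');cv2.imwrite('pics/w1.png',c['image']);pickle.dump(c,open('w1.pkl','wb'))
R=cv2.Rodrigues(np.array(c['rvec']))[0];print(-R.T@c['tvec'],R)
print(c['K'],c['dist'],proj(c,[.578,.044,.11]))
for s,ce,m in comps(c,*BLUE): print(s,ce,ray(c,ce,.127))
to((.47,-.36,.25),-143)"
```

```text
[0.43082668 0.03479343 0.44502925] [[-8.01492460e-01  5.98004785e-01 -3.36911604e-04]
 [ 5.69022279e-01  7.62820879e-01  3.07112281e-01]
 [ 1.83911617e-01  2.45956467e-01 -9.51673228e-01]]
[[364.12904863   0.         319.89700819]
 [  0.         364.12904863 239.45724167]
 [  0.           0.           1.        ]] [-0.03495055  0.          0.          0.          0.        ] [[202.84020736 226.82445504]]
[218  59 145 168 666] [281.42492492 130.9009009 ] [0.46089271 0.02087494 0.127     ]
[184 219  28  26 433] [197.32101617 231.32794457] [0.57750635 0.04366695 0.127     ]
t 1.4 at [0.4819 0.0999 0.3003] [-1.7999e+02 -7.0000e-02 -1.2717e+02] dp [np.float64(373.7), np.float64(-268.5), np.float64(50.3)] roll 0.2763 F [ 0.77 -1.95 -0.37] w 0.088
```

View pics/w1.png

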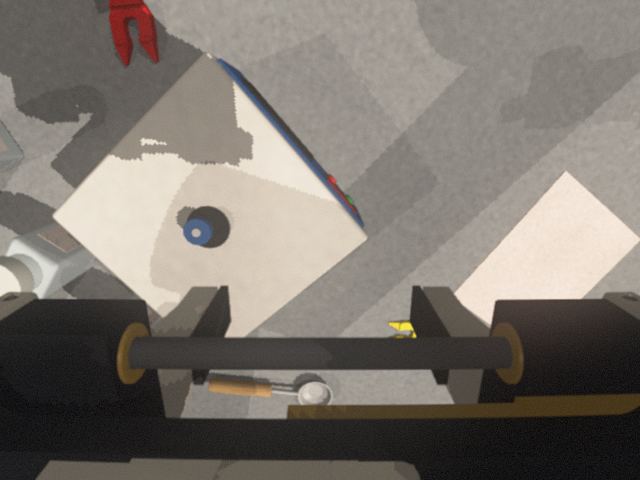

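The wrist view shows the blue cap at (197,231) inside the dark grommet, around (207,227). That puts the stem near (0.5775, 0.0437), which agrees with the top view.

```bash
python3 -c "
from h import *
to((.494,-.372,.22),-143)"
```

```text
t 1.4 at [0.4819 0.0999 0.3003] [-1.7999e+02 -7.0000e-02 -1.2717e+02] dp [np.float64(368.7), np.float64(-294.8), np.float64(80.3)] roll 0.2763 F [ 0.77 -1.95 -0.37] w 0.088
```

>>> {"method": "send_rows", "body": {"steps": [{"dp": [45, -36, 0], "roll": 0.09, "jaw": 100}, {"dp": [92, -74, 0], "roll": 0.18, "jaw": 100}, {"dp": [139, -111, 0], "roll": 0.27, "jaw": 100}, {"dp": [186, -148, 10], "roll": 0.276, "jaw": 100}, {"dp": [233, -186, 20], "roll": 0.276, "jaw": 100}]}}

```text
time_s: 2.02
tcp_pos: [0.4932, -0.1958, 0.2804]
eef_rot: [-180.0, 0.0, -142.0]
contact_force: [0.3, 0.4, 1.0]
gripper_width: 0.0878
gripper_force: 0.0
```

```bash
python3 -c "
from h import *
to((.494,-.372,.22),-143)"
```

```text
t 2.02 at [ 0.4932 -0.1958  0.2804] [-1.7999e+02  3.0000e-02 -1.4200e+02] dp [np.float64(107.8), np.float64(-139.3), np.float64(60.4)] roll 0.0174 F [0.35 0.41 0.97] w 0.0878
```

>>> {"method": "send_rows", "body": {"steps": [{"dp": [33, -43, 20], "roll": 0.01, "jaw": 100}, {"dp": [65, -84, 40], "roll": 0.01, "jaw": 100}, {"dp": [95, -123, 55], "roll": 0.01, "jaw": 100}, {"dp": [108, -139, 60], "roll": 0.01, "jaw": 100}, {"dp": [108, -139, 60], "roll": 0.01, "jaw": 100}]}}

```text
time_s: 2.65
tcp_pos: [0.4933, -0.3709, 0.2195]
eef_rot: [179.9, -0.1, -142.7]
contact_force: [0.6, -0.0, -0.5]
gripper_width: 0.0876
gripper_force: 0.0
```

```bash
python3 -c "
from h import *
from plant import r
c=r.capture('wrist');cv2.imwrite('pics/w2.png',c['image']);pickle.dump(c,open('w2.pkl','wb'))
for s,ce,m in comps(c,*RED,amin=300): print(s,ce,ray(c,ce,.01))
to((.43,-.42,.1),-143)"
```

```text
[ 301  118   34   95 1686] [317.80130486 165.84697509] [ 0.4590089  -0.39855915  0.01      ]
[389 165  32  49 610] [407.34918033 189.90983607] [ 0.42437071 -0.31452674  0.01      ]
t 2.7 at [ 0.4937 -0.37    0.2202] [ 1.7995e+02 -2.0000e-02 -1.4265e+02] dp [np.float64(80.9), np.float64(-1.1), np.float64(120.2)] roll 0.0061 F [-0.19  0.3   0.05] w 0.0874
```

View pics/w2.png

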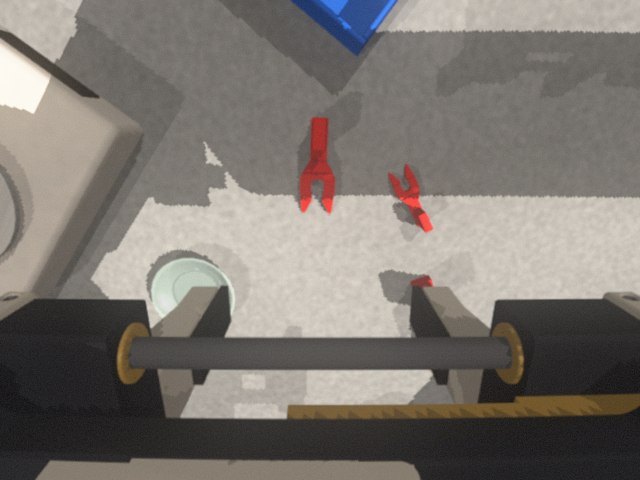

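```bash
python3 -c "
from h import *
c=pickle.load(open('w2.pkl','rb'))
s,ce,m=max(comps(c,*RED,amin=300),key=lambda q:q[0][4])
for v in range(116,214,5):
    x=np.where(m[v])[0]
    if len(x): print(v,x[0],x[-1]+1,len(x))
rows=np.array([[(np.where(m[v])[0].min()+np.where(m[v])[0].max())/2,v] for v in range(120,138)])
a=ray(c,rows[1],.042);b=ray(c,rows[-1],.042);print('fin line',a,b)
e=ray(c,(rows[0][0],s[1]),.042);print('fin end',e)
tl=[];
for lo,hi in((s[0],317),(317,s[0]+s[2])):
    mm=np.zeros_like(m);mm[:,lo:hi]=m[:,lo:hi];ys,xs=np.where(mm);k=ys>=ys.max()-1
    tl.append(ray(c,(xs[k].mean(),ys.max()+1),.0015));
T=(tl[0]+tl[1])/2;print('tips',tl,T,np.linalg.norm(tl[0]-tl[1]))
d=(T-e)[:2];print('len',np.linalg.norm(d),'yaw',np.degrees(np.arctan2(d[1],d[0])))
u=d/np.linalg.norm(d);print('origin',T[:2]-.03*u,'fin',T[:2]-.078*u, e[:2]+.014*u)
f=T[:2]-.078*u
"
```

```text
121 312 328 16
126 312 328 16
131 312 327 15
136 312 327 15
141 312 327 15
146 311 327 16
151 311 327 16
156 311 326 15
161 311 326 14
166 308 329 21
171 304 332 28
176 301 334 33
181 301 335 21
186 301 334 19
191 301 334 19
196 302 333 18
201 301 332 19
206 301 332 13
211 303 331 4
fin line [ 0.42530997 -0.42209794  0.042     ] [ 0.43599401 -0.41452771  0.042     ]
fin end [ 0.42338171 -0.42356101  0.042     ]
tips [array([ 0.50609264, -0.3819441 ,  0.0015    ]), array([ 0.49086815, -0.36013814,  0.0015    ])] [ 0.49848039 -0.37104112  0.0015    ] 0.026594835058313927
len 0.09164142414332306 yaw 34.9668280218864
origin [ 0.47389587 -0.38823418] fin [ 0.43456064 -0.41574308] [ 0.43485449 -0.41553758]
```

The mid-sized clip is at fin (320,128), tips (305,211) and (330,211). It measures 91.6 mm long, with its fin at (0.4347, -0.4156) and a yaw of 35°.

```bash
python3 -c "
from h import *
to((.4347,-.4156,.08),-145)"
```

```text
t 2.7 at [ 0.4937 -0.37    0.2202] [ 1.7995e+02 -2.0000e-02 -1.4265e+02] dp [np.float64(74.5), np.float64(-0.5), np.float64(140.2)] roll 0.041 F [-0.19  0.3   0.05] w 0.0874
```

>>> {"method": "send_rows", "body": {"steps": [{"dp": [30, 0, 40], "roll": 0.02, "jaw": 60}, {"dp": [55, 0, 85], "roll": 0.04, "jaw": 60}, {"dp": [70, 0, 120], "roll": 0.041, "jaw": 60}, {"dp": [74.5, -0.5, 140], "roll": 0.041, "jaw": 60}, {"dp": [74.5, -0.5, 140], "roll": 0.041, "jaw": 60}]}}

```text
time_s: 3.32
tcp_pos: [0.4346, -0.4144, 0.08]
eef_rot: [179.9, -0.0, -144.9]
contact_force: [-0.2, 0.0, 0.7]
gripper_width: 0.053
gripper_force: 0.0
```

```bash
python3 -c "
from h import *
to((.4347,-.4156,.028),-145)"
```

```text
t 3.33 at [ 0.4346 -0.4144  0.08  ] [ 1.7989e+02 -5.0000e-02 -1.4490e+02] dp [np.float64(0.6), np.float64(-1.0), np.float64(52.0)] roll 0.0018 F [-0.18  0.02  0.67] w 0.053
```

>>> {"method": "send_rows", "body": {"steps": [{"dp": [0.5, -1, 20], "roll": 0, "jaw": 60}, {"dp": [0.5, -1, 40], "roll": 0, "jaw": 60}, {"dp": [0.5, -1, 52], "roll": 0, "jaw": 60}, {"dp": [0.5, -1, 52], "roll": 0, "jaw": 25}, {"dp": [0.5, -1, 52], "roll": 0, "jaw": 5}], "newtons": 20}}

```text
time_s: 3.95
tcp_pos: [0.436, -0.417, 0.0296]
eef_rot: [-179.9, 0.0, -144.9]
contact_force: [-0.1, -0.8, 0.1]
gripper_width: 0.038
gripper_force: 0.0
```

>>> {"method": "send_rows", "body": {"steps": [{"dp": [0, 0, 0], "roll": 0, "jaw": 5}, {"dp": [0, 0, 0], "roll": 0, "jaw": 5}, {"dp": [0, 0, 0], "roll": 0, "jaw": 5}, {"dp": [0, 0, 0], "roll": 0, "jaw": 5}]}}

```text
time_s: 4.45
tcp_pos: [0.4352, -0.4169, 0.0289]
eef_rot: [-180.0, 0.0, -144.9]
contact_force: [-0.2, 0.0, 3.2]
gripper_width: 0.0121
gripper_force: 20.0
```

>>> {"method": "send_rows", "body": {"steps": [{"dp": [0, 0, -15], "roll": 0, "jaw": 5}, {"dp": [0, 0, -50], "roll": 0, "jaw": 5}, {"dp": [0, 0, -100], "roll": 0, "jaw": 5}, {"dp": [0, 0, -150], "roll": 0, "jaw": 5}, {"dp": [0, 0, -171], "roll": 0, "jaw": 5}]}}

```text
time_s: 5.08
tcp_pos: [0.4361, -0.4176, 0.2042]
eef_rot: [-179.7, 0.1, -144.9]
contact_force: [0.7, -0.1, -1.3]
gripper_width: 0.012
gripper_force: 20.0
```

```bash
python3 -c "
from h import *
from plant import r
to((.493,-.0155,.20),-145)
c=r.capture('wrist');cv2.imwrite('pics/w3.png',c['image']);pickle.dump(c,open('w3.pkl','wb'))
"
```

```text
t 5.08 at [ 0.4361 -0.4176  0.2042] [-1.7971e+02  1.2000e-01 -1.4493e+02] dp [np.float64(-277.6), np.float64(296.4), np.float64(4.2)] roll 0.0013 F [ 0.71 -0.12 -1.26] w 0.012
```

View pics/w3.png

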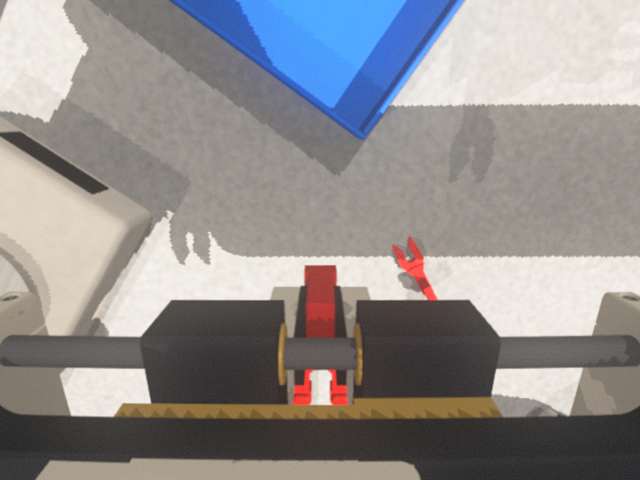

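The clip is held centred in the jaws: fin at (320,290), and the tips show below the fingers around (300–345,390).

>>> {"method": "send_rows", "body": {"steps": [{"dp": [-30, 32, 0], "roll": 0, "jaw": 5}, {"dp": [-70, 75, 0], "roll": 0, "jaw": 5}, {"dp": [-111, 118, 0], "roll": 0, "jaw": 5}, {"dp": [-152, 162, 0], "roll": 0, "jaw": 5}, {"dp": [-193, 206, 0], "roll": 0, "jaw": 5}]}}

```text
time_s: 5.75
tcp_pos: [0.4746, -0.1356, 0.2]
eef_rot: [-180.0, 0.0, -145.0]
contact_force: [2.1, 0.7, -0.8]
gripper_width: 0.0119
gripper_force: 20.0
```

>>> {"method": "send_rows", "body": {"steps": [{"dp": [-40, 43, 0], "roll": 0, "jaw": 5}, {"dp": [-66, 71, 0], "roll": 0, "jaw": 5}, {"dp": [-81, 87, 0], "roll": 0, "jaw": 5}, {"dp": [-84.6, 90.4, 0], "roll": 0, "jaw": 5}, {"dp": [-84.6, 90.4, 0], "roll": 0, "jaw": 5}]}}

```text
time_s: 6.38
tcp_pos: [0.492, -0.0149, 0.1996]
eef_rot: [180.0, -0.0, -144.9]
contact_force: [-0.7, -0.0, -0.7]
gripper_width: 0.0121
gripper_force: 20.0
```

```bash
python3 - <<'E'
from h import *
from plant import r
to((.493,-.0155,.15),-145)
d={}
for n in("scene","top","wrist"):
    c=r.capture(n);d[n]=c
    print(n,[(s,ce.round(1)) for s,ce,m in comps(c,*BLUE) if s[4]<700])
pickle.dump(d,open("c1.pkl","wb"))
for z in(.11,.13):print("cap exp",[proj(d[n],[.5775,.0437,z]) for n in d])
i=[cv2.resize(d["top"]["image"][200:320,240:400],(800,600))]
cv2.imwrite("pics/t4.png",i[0])
E
```

```text
t 6.38 at [ 0.492  -0.0149  0.1996] [ 1.8000e+02 -1.0000e-02 -1.4492e+02] dp [np.float64(-0.5), np.float64(-1.1), np.float64(49.6)] roll 0.0014 F [-0.66 -0.05 -0.69] w 0.0121
scene [(array([319, 220,  10,  10,  72], dtype=int32), array([323.3, 225.1]))]
top [(array([298, 252,  14,  13, 125], dtype=int32), array([304.5, 257.8]))]
wrist [(array([311, 373,  20,  32, 440], dtype=int32), array([320.8, 386.6]))]
cap exp [array([[323.07841207, 228.54350967]]), array([[304.59239316, 258.2119754 ]]), array([[318.80546943, 377.53666859]])]
cap exp [array([[323.21302868, 222.55613596]]), array([[304.61012764, 257.78821969]]), array([[318.72579615, 395.86532795]])]
```

View pics/t4.png

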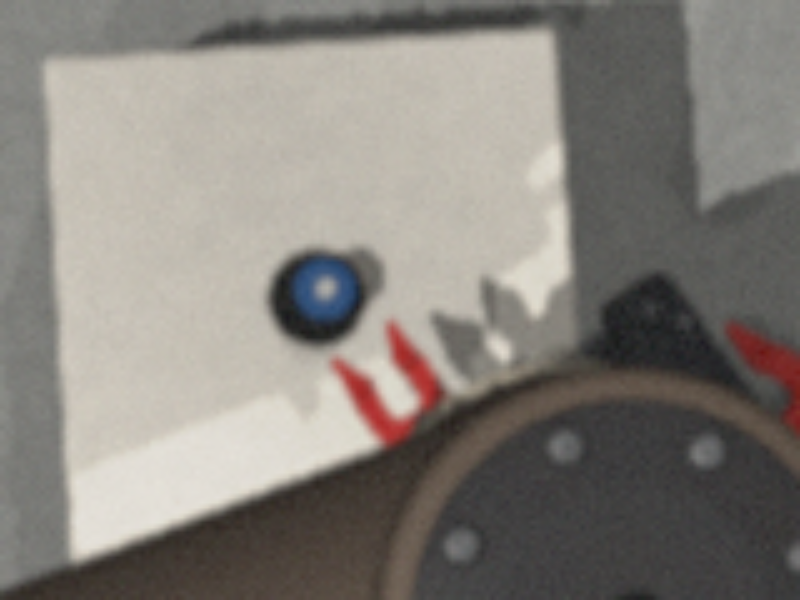

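Top crop: the blue cap is at about (325,290) in the crop, with the clip's tips at about (340,362) and (392,325) pointing at it. I'll lower the clip to about 8 mm above the roof and measure again.

>>> {"method": "send_rows", "body": {"steps": [{"dp": [0, 0, 15], "roll": 0, "jaw": 5}, {"dp": [0, 0, 32], "roll": 0, "jaw": 5}, {"dp": [0, 0, 44], "roll": 0, "jaw": 5}, {"dp": [0, 0, 52], "roll": 0, "jaw": 5}, {"dp": [0, 0, 52], "roll": 0, "jaw": 5}]}}

```text
time_s: 7.15
tcp_pos: [0.4919, -0.015, 0.1469]
eef_rot: [180.0, -0.1, -145.0]
contact_force: [0.8, 0.4, -0.2]
gripper_width: 0.0116
gripper_force: 20.0
```

```bash
python3 - <<'E'
from h import *
from plant import r
to((.493,-.0155,.139),-145)
s=[]
for i in range(3): s.append(r.get_state()["tcp_pos"])
c=r.capture("wrist");pickle.dump(c,open("w5.pkl","wb"))
print(np.round(s,4))
cv2.imwrite("pics/w5.png",cv2.resize(c["image"][280:430,220:420],(800,600)))
E
```

```text
t 7.15 at [ 0.4919 -0.015   0.1469] [ 1.7998e+02 -7.0000e-02 -1.4496e+02] dp [np.float64(-0.6), np.float64(-1.1), np.float64(7.9)] roll 0.0007 F [ 0.79  0.36 -0.17] w 0.0116
[[ 0.4919 -0.015   0.1469]
 [ 0.4919 -0.015   0.1469]
 [ 0.4919 -0.015   0.1469]]
```

View pics/w5.png

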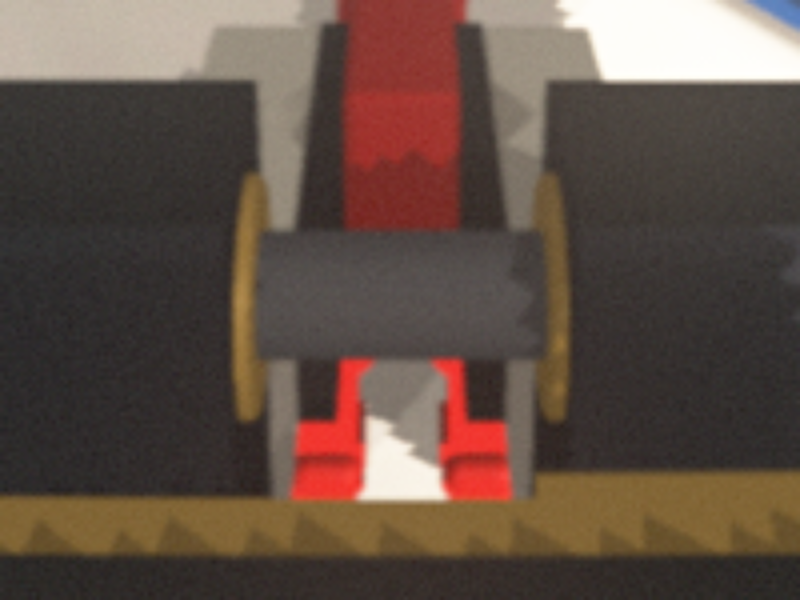

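The zoomed wrist view shows the ridges at x≈(295–360) and (442–510) in the crop, so the gap's middle is near column 402 (full image ~320.5). The cap is hidden under the gripper.

```bash
python3 - <<'E'
from h import *
c=pickle.load(open("w5.pkl","rb"));n=np.array([-np.sin(np.radians(35)),np.cos(np.radians(35))])
h=cv2.cvtColor(c["image"],cv2.COLOR_BGR2HSV);m=cv2.inRange(h,(0,150,60),(8,255,255))|cv2.inRange(h,(170,150,60),(180,255,255))
tcp=np.array([.4919,-.015])
for v in(306,316,386,390,395,400):
    x=np.where(m[v,270:370])[0]+270;mid=(x.min()+x.max())/2
    z=.1602 if v<330 else .1297
    P=ray(c,(mid,v),z);print(v,x.min(),x.max(),mid,P.round(4),"lat of tcp %.4f"%((P[:2]-tcp)@n),"lon %.4f"%((P[:2]-tcp)@[n[1],-n[0]]))
S=np.array([.5775,.0437]);print("stem lat",(S-tcp)@n)
# cap centre in w1 with edges
w=pickle.load(open("w1.pkl","rb"))
for s,ce,mm in comps(w,*BLUE):
    if s[4]<500:
        k=cv2.findContours(mm,0,1)[0][0];(u,v),rad=cv2.minEnclosingCircle(k);print(u,v,rad,[ray(w,(u,v),z).round(4) for z in(.12,.125,.13)])
g=cv2.cvtColor(w["image"],cv2.COLOR_BGR2GRAY)
mk=((g<75)|(comps(w,*BLUE)[-1][2]>0)).astype(np.uint8);mk[:, :150]=0;mk[:,260:]=0;mk[:180]=0;mk[270:]=0
k=max(cv2.findContours(mk,0,1)[0],key=cv2.contourArea);print(cv2.boundingRect(k));e=cv2.fitEllipse(k);print(e,ray(w,e[0],.11))
E
```

```text
306 306 334 320.0 [ 0.4807 -0.0223  0.1602] lat of tcp 0.0005 lon -0.0133
316 306 334 320.0 [ 0.4845 -0.0196  0.1602] lat of tcp 0.0005 lon -0.0088
386 295 345 320.0 [0.5338 0.0149 0.1297] lat of tcp 0.0004 lon 0.0515
390 294 346 320.0 [0.536  0.0164 0.1297] lat of tcp 0.0004 lon 0.0541
395 294 346 320.0 [0.5387 0.0183 0.1297] lat of tcp 0.0004 lon 0.0575
400 293 347 320.0 [0.5415 0.0203 0.1297] lat of tcp 0.0004 lon 0.0609
stem lat -0.0010139179518857278
197.45205688476562 230.6849365234375 13.947731018066406 [array([0.5802, 0.0435, 0.12  ]), array([0.5779, 0.0433, 0.125 ]), array([0.5756, 0.0432, 0.13  ])]
(184, 219, 28, 26)
((197.04507446289062, 231.51129150390625), (23.050676345825195, 27.15673065185547), 118.52481842041016) [0.58568741 0.04411721 0.11      ]
```

>>> {"method": "send_rows", "body": {"steps": [{"dp": [0, -0.5, 1.5], "roll": 0, "jaw": 5}, {"dp": [0, -1.1, 3], "roll": 0, "jaw": 5}, {"dp": [0, -1.1, 4.5], "roll": 0, "jaw": 5}, {"dp": [0, -1.1, 5.5], "roll": 0, "jaw": 5}, {"dp": [0, -1.1, 6.2], "roll": 0, "jaw": 5}]}}

```text
time_s: 7.82
tcp_pos: [0.4928, -0.0157, 0.1413]
eef_rot: [-180.0, -0.0, -144.9]
contact_force: [0.5, 1.2, -0.9]
gripper_width: 0.0119
gripper_force: 20.0
```

>>> {"method": "send_rows", "body": {"steps": [{"dp": [0, 0, 0.2], "roll": 0, "jaw": 5}, {"dp": [0, 0, 0.4], "roll": 0, "jaw": 5}, {"dp": [0, 0, 0.6], "roll": 0, "jaw": 5}, {"dp": [0, 0, 0.8], "roll": 0, "jaw": 5}]}}

```text
time_s: 8.32
tcp_pos: [0.4928, -0.0156, 0.1406]
eef_rot: [-180.0, 0.0, -144.9]
contact_force: [0.6, 0.4, -0.7]
gripper_width: 0.0118
gripper_force: 20.0
```

>>> {"method": "send_rows", "body": {"steps": [{"dp": [0, 0, 0.2], "roll": 0, "jaw": 5}, {"dp": [0, 0, 0.4], "roll": 0, "jaw": 5}, {"dp": [0, 0, 0.4], "roll": 0, "jaw": 5}]}}

```text
time_s: 8.7
tcp_pos: [0.4928, -0.0156, 0.1401]
eef_rot: [180.0, -0.0, -144.9]
contact_force: [-0.2, -0.1, -1.3]
gripper_width: 0.0116
gripper_force: 20.0
```

>>> {"method": "send_rows", "body": {"steps": [{"dp": [0, 0, 0.2], "roll": 0, "jaw": 5}, {"dp": [0, 0, 0.4], "roll": 0, "jaw": 5}, {"dp": [0, 0, 0.6], "roll": 0, "jaw": 5}]}}

```text
time_s: 9.07
tcp_pos: [0.4928, -0.0157, 0.1395]
eef_rot: [180.0, -0.0, -144.9]
contact_force: [0.2, -0.4, -0.5]
gripper_width: 0.0118
gripper_force: 20.0
```

>>> {"method": "send_rows", "body": {"steps": [{"dp": [0, 0, 0.2], "roll": 0, "jaw": 5}, {"dp": [0, 0, 0.4], "roll": 0, "jaw": 5}]}}

```text
time_s: 9.32
tcp_pos: [0.4928, -0.0157, 0.1391]
eef_rot: [180.0, -0.0, -144.9]
contact_force: [-0.4, -0.0, 0.4]
gripper_width: 0.0123
gripper_force: 20.0
```

>>> {"method": "send_rows", "body": {"steps": [{"dp": [0, 0, 0.2], "roll": 0, "jaw": 5}, {"dp": [0, 0, 0.3], "roll": 0, "jaw": 5}]}}

```text
time_s: 9.57
tcp_pos: [0.4928, -0.0157, 0.1389]
eef_rot: [180.0, -0.0, -144.9]
contact_force: [-0.1, -0.9, -0.2]
gripper_width: 0.0119
gripper_force: 20.0
```

>>> {"method": "send_rows", "body": {"steps": [{"dp": [0, 0, 0.2], "roll": 0, "jaw": 5}, {"dp": [0, 0, 0.2], "roll": 0, "jaw": 5}]}}

```text
time_s: 9.82
tcp_pos: [0.4929, -0.0157, 0.1388]
eef_rot: [-180.0, 0.0, -144.9]
contact_force: [-1.7, 0.3, 2.3]
gripper_width: 0.0124
gripper_force: 20.0
```

>>> {"method": "send_rows", "body": {"steps": [{"dp": [0, 0, 0.2], "roll": 0, "jaw": 5}, {"dp": [0, 0, 0.2], "roll": 0, "jaw": 5}]}}

```text
time_s: 10.07
tcp_pos: [0.4929, -0.0157, 0.1389]
eef_rot: [-180.0, 0.0, -144.9]
contact_force: [-1.9, 0.4, 5.1]
gripper_width: 0.012
gripper_force: 20.0
```

>>> {"method": "send_rows", "body": {"steps": [{"dp": [0, 0, 0.2], "roll": 0, "jaw": 5}, {"dp": [0, 0, 0.2], "roll": 0, "jaw": 5}]}}

```text
time_s: 10.32
tcp_pos: [0.4929, -0.0157, 0.1388]
eef_rot: [-180.0, 0.0, -144.9]
contact_force: [-3.4, 0.6, 7.7]
gripper_width: 0.0121
gripper_force: 20.0
```

>>> {"method": "send_rows", "body": {"steps": [{"dp": [0, 0, -0.4], "roll": 0, "jaw": 5}, {"dp": [-2, 0, -0.4], "roll": 0, "jaw": 5}, {"dp": [-4, 0, -0.4], "roll": 0, "jaw": 5}, {"dp": [-7, 0, -0.4], "roll": 0, "jaw": 5}, {"dp": [-10, 0, -0.4], "roll": 0, "jaw": 5}]}}

```text
time_s: 10.95
tcp_pos: [0.5012, -0.01, 0.1388]
eef_rot: [-180.0, -0.0, -144.9]
contact_force: [-2.0, -2.7, 5.1]
gripper_width: 0.012
gripper_force: 20.0
```

>>> {"method": "send_rows", "body": {"steps": [{"dp": [-1, 0, 0], "roll": 0, "jaw": 5}, {"dp": [-2, 0, 0], "roll": 0, "jaw": 5}, {"dp": [-3, 0, 0], "roll": 0, "jaw": 5}, {"dp": [-4, 0, 0], "roll": 0, "jaw": 5}, {"dp": [-5, 0, 0], "roll": 0, "jaw": 5}]}}

```text
time_s: 11.58
tcp_pos: [0.5053, -0.0071, 0.1388]
eef_rot: [-180.0, -0.0, -144.9]
contact_force: [-1.8, -2.4, 5.5]
gripper_width: 0.0122
gripper_force: 20.0
```

>>> {"method": "send_rows", "body": {"steps": [{"dp": [-1, 0, 0], "roll": 0, "jaw": 5}, {"dp": [-2, 0, 0], "roll": 0, "jaw": 5}, {"dp": [-3, 0, 0], "roll": 0, "jaw": 5}]}}

```text
time_s: 11.95
tcp_pos: [0.5077, -0.0054, 0.1388]
eef_rot: [-180.0, -0.0, -144.9]
contact_force: [-2.3, -1.3, 5.7]
gripper_width: 0.012
gripper_force: 20.0
```

>>> {"method": "send_rows", "body": {"steps": [{"dp": [-1, 0, -0.1], "roll": 0, "jaw": 5}, {"dp": [-2, 0, -0.2], "roll": 0, "jaw": 5}, {"dp": [-3, 0, -0.2], "roll": 0, "jaw": 5}]}}

```text
time_s: 12.32
tcp_pos: [0.5101, -0.0036, 0.1389]
eef_rot: [-180.0, -0.0, -144.9]
contact_force: [-0.1, -0.4, 5.5]
gripper_width: 0.0118
gripper_force: 20.0
```

>>> {"method": "send_rows", "body": {"steps": [{"dp": [-1, 0, 0], "roll": 0, "jaw": 5}, {"dp": [-2, 0, 0], "roll": 0, "jaw": 5}, {"dp": [-3, 0, 0], "roll": 0, "jaw": 5}]}}

```text
time_s: 12.7
tcp_pos: [0.5125, -0.0018, 0.1388]
eef_rot: [180.0, -0.0, -144.9]
contact_force: [-2.3, -0.2, 3.6]
gripper_width: 0.0119
gripper_force: 20.0
```

```bash
python3 - <<'E'
from h import *
from plant import r
u=np.array([.819,.574]);n=np.array([-.574,.819])
s=r.get_state();f=s["contact_force"];print("lon",f[:2]@u,"lat",f[:2]@n,"z",f[2],s["moment"].round(2))
d=np.array([.5775,.0437])-s["tcp_pos"][:2];print("to stem: lon",d@u,"lat",d@n)
c=r.capture("wrist")
print([(q[0],q[1].round(1)) for q in comps(c,*BLUE)])
E
```

```text
lon -1.9424659810395228 lat 1.1500659990692141 z 3.593671376406901 [-0.38  0.44 -0.01]
to stem: lon 0.0793708409095128 lat -2.3461281934913442e-05
[(array([271, 153,  55,  34, 380], dtype=int32), array([297.9, 169.3])), (array([ 333,  192,  238,  144, 1424], dtype=int32), array([450.9, 261.2]))]
```

>>> {"method": "send_rows", "body": {"steps": [{"dp": [-0.8, 0, 0], "roll": 0, "jaw": 5}, {"dp": [-1.6, 0, 0], "roll": 0, "jaw": 5}, {"dp": [-2.4, 0, 0], "roll": 0, "jaw": 5}, {"dp": [-3.2, 0, 0], "roll": 0, "jaw": 5}]}}

```text
time_s: 13.25
tcp_pos: [0.5144, -0.0005, 0.1389]
eef_rot: [180.0, -0.1, -145.0]
contact_force: [-4.5, -3.2, 7.8]
gripper_width: 0.0119
gripper_force: 20.0
```

>>> {"method": "send_rows", "body": {"steps": [{"dp": [-0.8, 0, 0], "roll": 0, "jaw": 5}, {"dp": [-1.6, 0, 0], "roll": 0, "jaw": 5}, {"dp": [-2.4, 0, 0], "roll": 0, "jaw": 5}]}}

```text
time_s: 13.62
tcp_pos: [0.5155, 0.0002, 0.1388]
eef_rot: [180.0, -0.2, -145.0]
contact_force: [-7.5, -5.9, 9.5]
gripper_width: 0.0116
gripper_force: 20.0
```

>>> {"method": "send_rows", "body": {"steps": [{"dp": [-0.8, 0, 0], "roll": 0, "jaw": 5}, {"dp": [-1.6, 0, 0], "roll": 0, "jaw": 5}]}}

```text
time_s: 13.88
tcp_pos: [0.5166, 0.001, 0.1388]
eef_rot: [180.0, -0.2, -145.0]
contact_force: [-8.7, -6.2, 10.0]
gripper_width: 0.0119
gripper_force: 20.0
```

>>> {"method": "send_rows", "body": {"steps": [{"dp": [0, 0, -0.2], "roll": 0, "jaw": 5}, {"dp": [0, 0, -0.4], "roll": 0, "jaw": 5}, {"dp": [0, 0, -0.4], "roll": 0, "jaw": 5}]}}

```text
time_s: 14.25
tcp_pos: [0.5168, 0.0012, 0.1389]
eef_rot: [180.0, -0.2, -145.0]
contact_force: [-6.2, -5.3, 6.2]
gripper_width: 0.012
gripper_force: 20.0
```

```bash
cat > st.py <<'E'
from h import *
from plant import r
u=np.array([.819,.574]);n=np.array([-.574,.819])
s=r.get_state();f=s["contact_force"];print("lon",f[:2]@u,"lat",f[:2]@n,"z",f[2],s["moment"].round(2),s["tcp_pos"].round(4),s["eef_rot"].round(2))
d=np.array([.5775,.0437])-s["tcp_pos"][:2];print("to stem: lon",d@u,"lat",d@n)
E
python3 - <<'E'
from st import *
c=r.capture("scene");t=r.capture("top");w=r.capture("wrist")
pickle.dump([c,t,w],open("c6.pkl","wb"))
a=cv2.resize(c["image"][185:265,270:380],(400,290),interpolation=cv2.INTER_CUBIC)
b=cv2.resize(t["image"][220:300,250:360],(400,290),interpolation=cv2.INTER_CUBIC)
e=cv2.resize(w["image"][280:430,220:420],(400,300))
cv2.imwrite("pics/m6.png",np.vstack([np.hstack([a,b]),np.hstack([e,0*e])]))
E
```

```text
lon -8.10880919200028 lat -0.8196666411000969 z 6.155519584876663 [-1.68  1.71 -0.07] [0.5168 0.0012 0.1389] [ 179.97   -0.19 -144.98]
to stem: lon 0.0740893670670318 lat -3.6592287322603736e-05
```

View pics/m6.png

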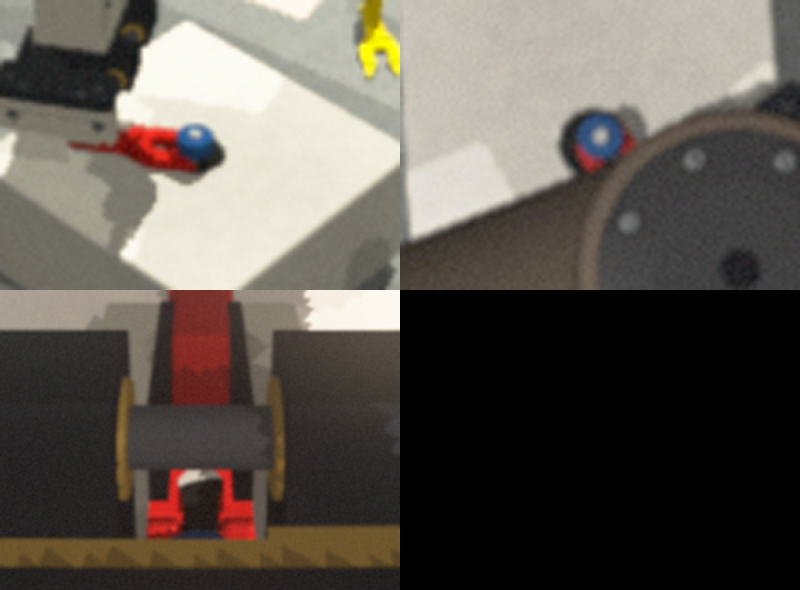

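The cap rides up the clip's ramps, centred between the tips (scene crop: cap at (195,140)). In the wrist view the ridges are still at (165–235,515), so the clip has not slipped in the grip.

>>> {"method": "send_rows", "body": {"steps": [{"dp": [-0.6, 0, -0.1], "roll": 0, "jaw": 5}, {"dp": [-1.2, 0, -0.2], "roll": 0, "jaw": 5}, {"dp": [-1.8, 0, -0.2], "roll": 0, "jaw": 5}]}}

```text
time_s: 14.78
tcp_pos: [0.5182, 0.0024, 0.1389]
eef_rot: [180.0, -0.2, -145.0]
contact_force: [-6.3, -4.0, 5.7]
gripper_width: 0.0119
gripper_force: 20.0
```

>>> {"method": "send_rows", "body": {"steps": [{"dp": [-0.6, 0, 0], "roll": 0, "jaw": 5}, {"dp": [-1.2, 0, 0], "roll": 0, "jaw": 5}]}}

```text
time_s: 15.02
tcp_pos: [0.5192, 0.0031, 0.1389]
eef_rot: [180.0, -0.2, -145.0]
contact_force: [-4.2, -4.8, 4.7]
gripper_width: 0.0116
gripper_force: 20.0
```

```bash
python3 st.py
```

```text
lon -6.210761201140694 lat -1.4914098676180327 z 4.7160251859219935 [-1.57  1.68 -0.04] [0.5192 0.0031 0.1389] [ 179.95   -0.2  -144.98]
to stem: lon 0.07109676443821088 lat -0.00019929526635212094
```

>>> {"method": "send_rows", "body": {"steps": [{"dp": [-0.8, 0, 0], "roll": 0, "jaw": 5}, {"dp": [-1.6, 0, 0], "roll": 0, "jaw": 5}, {"dp": [-2.4, 0, 0], "roll": 0, "jaw": 5}]}}

```text
time_s: 15.4
tcp_pos: [0.5216, 0.0047, 0.1389]
eef_rot: [180.0, -0.1, -145.0]
contact_force: [-2.2, -2.1, 2.5]
gripper_width: 0.0119
gripper_force: 20.0
```

>>> {"method": "send_rows", "body": {"steps": [{"dp": [-0.7, 0, 0], "roll": 0, "jaw": 5}, {"dp": [-1.4, 0, 0], "roll": 0, "jaw": 5}]}}

```text
time_s: 15.65
tcp_pos: [0.5234, 0.0061, 0.1389]
eef_rot: [180.0, -0.1, -145.0]
contact_force: [-2.4, -1.6, -0.6]
gripper_width: 0.0119
gripper_force: 20.0
```

>>> {"method": "send_rows", "body": {"steps": [{"dp": [-0.7, 0, 0], "roll": 0, "jaw": 5}, {"dp": [-1.4, 0, 0], "roll": 0, "jaw": 5}]}}

```text
time_s: 15.9
tcp_pos: [0.5249, 0.0071, 0.139]
eef_rot: [180.0, -0.0, -144.9]
contact_force: [-1.3, -1.0, -3.4]
gripper_width: 0.0117
gripper_force: 20.0
```

```bash
python3 st.py
```

```text
lon -1.6099518078975374 lat -0.03189426451139073 z -3.3746401123782315 [-0.38  0.64  0.06] [0.5249 0.0071 0.139 ] [ 1.7998e+02 -3.0000e-02 -1.4495e+02]
to stem: lon 0.06406847823856678 lat -0.00024018210720823643
```

>>> {"method": "send_rows", "body": {"steps": [{"dp": [-0.7, 0, 0.1], "roll": 0, "jaw": 5}, {"dp": [-1.4, 0, 0.2], "roll": 0, "jaw": 5}]}}

```text
time_s: 16.15
tcp_pos: [0.5262, 0.0079, 0.1391]
eef_rot: [180.0, -0.0, -144.9]
contact_force: [-1.4, -0.7, -3.8]
gripper_width: 0.012
gripper_force: 20.0
```

>>> {"method": "send_rows", "body": {"steps": [{"dp": [-0.7, 0, 0], "roll": 0, "jaw": 5}, {"dp": [-1.4, 0, 0], "roll": 0, "jaw": 5}]}}

```text
time_s: 16.4
tcp_pos: [0.5274, 0.0086, 0.1392]
eef_rot: [180.0, -0.0, -144.9]
contact_force: [-0.8, -0.3, -4.9]
gripper_width: 0.0119
gripper_force: 20.0
```

>>> {"method": "send_rows", "body": {"steps": [{"dp": [-0.7, 0, 0], "roll": 0, "jaw": 5}, {"dp": [-1.4, 0, 0], "roll": 0, "jaw": 5}]}}

```text
time_s: 16.65
tcp_pos: [0.5285, 0.0094, 0.1393]
eef_rot: [-180.0, 0.0, -144.9]
contact_force: [-2.6, -0.4, -3.6]
gripper_width: 0.012
gripper_force: 20.0
```

```bash
python3 st.py
```

```text
lon -2.3258545947949 lat 1.1552157758910695 z -3.586269496418871 [-0.38  0.52  0.01] [0.5285 0.0094 0.1393] [-180.      0.   -144.95]
to stem: lon 0.059780046814818695 lat -1.585163509676317e-05
```

>>> {"method": "send_rows", "body": {"steps": [{"dp": [-0.7, 0, 0.15], "roll": 0, "jaw": 5}, {"dp": [-1.4, 0, 0.3], "roll": 0, "jaw": 5}]}}

```text
time_s: 16.9
tcp_pos: [0.5298, 0.0102, 0.139]
eef_rot: [-180.0, 0.0, -144.9]
contact_force: [-2.0, -1.1, -4.1]
gripper_width: 0.0118
gripper_force: 20.0
```

>>> {"method": "send_rows", "body": {"steps": [{"dp": [-0.7, 0, 0], "roll": 0, "jaw": 5}, {"dp": [-1.4, 0, 0], "roll": 0, "jaw": 5}]}}

```text
time_s: 17.15
tcp_pos: [0.5309, 0.011, 0.139]
eef_rot: [-180.0, 0.0, -144.9]
contact_force: [-1.4, -0.7, -3.8]
gripper_width: 0.0119
gripper_force: 20.0
```

>>> {"method": "send_rows", "body": {"steps": [{"dp": [-0.7, 0, 0], "roll": 0, "jaw": 5}, {"dp": [-1.4, 0, 0], "roll": 0, "jaw": 5}]}}

```text
time_s: 17.4
tcp_pos: [0.5321, 0.0119, 0.139]
eef_rot: [-180.0, 0.0, -144.9]
contact_force: [-0.8, 0.4, -4.0]
gripper_width: 0.0117
gripper_force: 20.0
```

```bash
python3 st.py
```

```text
lon -0.3833416620497905 lat 0.7669544237946797 z -3.9874676214155373 [-0.18  0.44 -0.03] [0.5321 0.0119 0.139 ] [-1.8000e+02  1.0000e-02 -1.4494e+02]
to stem: lon 0.05546253385999902 lat -1.4641045136622837e-05
```

>>> {"method": "send_rows", "body": {"steps": [{"dp": [-0.7, 0, 0], "roll": 0, "jaw": 5}, {"dp": [-1.4, 0, 0.1], "roll": 0, "jaw": 5}]}}

```text
time_s: 17.65
tcp_pos: [0.5333, 0.0127, 0.1389]
eef_rot: [-180.0, 0.0, -144.9]
contact_force: [-0.3, -0.9, -4.0]
gripper_width: 0.0117
gripper_force: 20.0
```

>>> {"method": "send_rows", "body": {"steps": [{"dp": [-0.7, 0, 0], "roll": 0, "jaw": 5}, {"dp": [-1.4, 0, 0], "roll": 0, "jaw": 5}]}}

```text
time_s: 17.9
tcp_pos: [0.5346, 0.0135, 0.139]
eef_rot: [-180.0, 0.0, -144.9]
contact_force: [0.4, 0.4, -4.7]
gripper_width: 0.0119
gripper_force: 20.0
```

>>> {"method": "send_rows", "body": {"steps": [{"dp": [-0.7, 0, 0], "roll": 0, "jaw": 5}, {"dp": [-1.4, 0, 0], "roll": 0, "jaw": 5}]}}

```text
time_s: 18.15
tcp_pos: [0.5357, 0.0143, 0.139]
eef_rot: [-180.0, 0.0, -144.9]
contact_force: [0.0, -0.1, -4.0]
gripper_width: 0.0121
gripper_force: 20.0
```

```bash
python3 st.py
```

```text
lon -0.040972323661488785 lat -0.12768917617743009 z -4.04760036086284 [-0.08 -0.23  0.02] [0.5357 0.0143 0.139 ] [-1.7999e+02  3.0000e-02 -1.4494e+02]
to stem: lon 0.051102543476298265 lat 6.69861128590711e-05
```

>>> {"method": "send_rows", "body": {"steps": [{"dp": [-0.6, 0, 0], "roll": 0, "jaw": 5}, {"dp": [-1.2, 0, 0], "roll": 0, "jaw": 5}]}}

```text
time_s: 18.4
tcp_pos: [0.5362, 0.0148, 0.1389]
eef_rot: [180.0, -0.0, -144.9]
contact_force: [-1.6, -1.5, -1.8]
gripper_width: 0.0119
gripper_force: 20.0
```

>>> {"method": "send_rows", "body": {"steps": [{"dp": [-0.5, 0, 0], "roll": 0, "jaw": 5}, {"dp": [-1.0, 0, 0], "roll": 0, "jaw": 5}]}}

```text
time_s: 18.65
tcp_pos: [0.5369, 0.0153, 0.1389]
eef_rot: [180.0, -0.0, -144.9]
contact_force: [-0.8, -1.4, -1.5]
gripper_width: 0.0118
gripper_force: 20.0
```

>>> {"method": "send_rows", "body": {"steps": [{"dp": [-0.4, 0, 0], "roll": 0, "jaw": 5}, {"dp": [-0.8, 0, 0], "roll": 0, "jaw": 5}]}}

```text
time_s: 18.9
tcp_pos: [0.5378, 0.0159, 0.1389]
eef_rot: [180.0, -0.0, -144.9]
contact_force: [-1.3, -1.4, -1.6]
gripper_width: 0.0118
gripper_force: 20.0
```

```bash
python3 st.py
```

```text
lon -1.909897849844422 lat -0.4177407205338776 z -1.6099844992520846 [-0.43  0.55 -0.01] [0.5378 0.0159 0.1389] [ 1.8000e+02 -1.0000e-02 -1.4495e+02]
to stem: lon 0.04850240435449071 lat -2.904774485597868e-05
```

>>> {"method": "send_rows", "body": {"steps": [{"dp": [-0.4, 0, 0], "roll": 0, "jaw": 5}, {"dp": [-0.4, 0, 0], "roll": 0, "jaw": 5}]}}

```text
time_s: 19.15
tcp_pos: [0.5381, 0.0162, 0.1388]
eef_rot: [180.0, -0.0, -144.9]
contact_force: [-1.7, -1.6, 0.0]
gripper_width: 0.012
gripper_force: 20.0
```

>>> {"method": "send_rows", "body": {"steps": [{"dp": [-0.4, 0, 0], "roll": 0, "jaw": 5}, {"dp": [-0.4, 0, 0], "roll": 0, "jaw": 5}]}}

```text
time_s: 19.4
tcp_pos: [0.5384, 0.0163, 0.1389]
eef_rot: [180.0, -0.0, -144.9]
contact_force: [-2.6, -1.2, -0.6]
gripper_width: 0.0119
gripper_force: 20.0
```

```bash
python3 - <<'E'
from st import *
c=r.capture("scene");t=r.capture("top")
c0=pickle.load(open("c0.pkl","rb"));c6=pickle.load(open("c6.pkl","rb"))
for n,q in(("s0",c0["scene"]),("s6",c6[0]),("now",c)): print(n,[(k[0],k[1].round(2)) for k in comps(q,*BLUE) if 290<k[1][0]<350 and 200<k[1][1]<240])
for l in(0,.003,.0055): print(l,proj(c,[.5775,.0437,.124+l]))
E
```

```text
lon -2.8377446884665667 lat 0.5419995723016297 z -0.6298819450462205 [-0.57  0.88 -0.02] [0.5384 0.0163 0.1389] [ 1.8000e+02 -2.0000e-02 -1.4495e+02]
to stem: lon 0.04778903137871066 lat 1.0243780827063442e-06
s0 [(array([318, 220,  11,  10,  71], dtype=int32), array([323.1 , 225.07]))]
s6 [(array([319, 220,  10,   9,  63], dtype=int32), array([323.51, 224.29]))]
now [(array([319, 219,   9,   9,  52], dtype=int32), array([323.25, 223.65]))]
0 [[323.17235269 224.36522737]]
0.003 [[323.19265924 223.46207322]]
0.0055 [[323.20962939 222.7073193 ]]
```

>>> {"method": "send_rows", "body": {"steps": [{"dp": [-0.4, 0, 0], "roll": 0, "jaw": 5}, {"dp": [-0.4, 0, 0], "roll": 0, "jaw": 5}]}}

```text
time_s: 19.75
tcp_pos: [0.5385, 0.0164, 0.1389]
eef_rot: [180.0, -0.0, -145.0]
contact_force: [-5.1, -3.2, 1.5]
gripper_width: 0.0119
gripper_force: 20.0
```

>>> {"method": "send_rows", "body": {"steps": [{"dp": [-0.4, 0, 0], "roll": 0, "jaw": 5}, {"dp": [-0.4, 0, 0], "roll": 0, "jaw": 5}]}}

```text
time_s: 20.0
tcp_pos: [0.5386, 0.0165, 0.1389]
eef_rot: [180.0, -0.1, -145.0]
contact_force: [-4.4, -3.7, 1.9]
gripper_width: 0.0117
gripper_force: 20.0
```

```bash
python3 st.py
```

```text
lon -5.742847869838909 lat -0.48150823166501944 z 1.8856123978654487 [-1.16  1.71  0.05] [0.5386 0.0165 0.1389] [ 1.7999e+02 -7.0000e-02 -1.4496e+02]
to stem: lon 0.04752701201579586 lat -3.248999610778645e-05
```

>>> {"method": "send_rows", "body": {"steps": [{"dp": [-0.3, 0, 0], "roll": 0, "jaw": 5}, {"dp": [-0.3, 0, 0], "roll": 0, "jaw": 5}]}}

```text
time_s: 20.25
tcp_pos: [0.5386, 0.0165, 0.1388]
eef_rot: [180.0, -0.1, -145.0]
contact_force: [-6.1, -3.0, 4.3]
gripper_width: 0.0119
gripper_force: 20.0
```

```bash
python3 - <<'E'
from st import *
c=r.capture("scene");w=r.capture("wrist")
a=cv2.resize(c["image"][205:245,295:350],(660,480),interpolation=cv2.INTER_CUBIC)
cv2.imwrite("pics/s7.png",a)
E
```

```text
lon -6.691135142977866 lat 1.0362058266382717 z 4.276574402680017 [-1.27  1.95  0.06] [0.5386 0.0165 0.1388] [ 1.7999e+02 -9.0000e-02 -1.4496e+02]
to stem: lon 0.047446725326336266 lat -3.947856399720157e-05
```

View pics/s7.png

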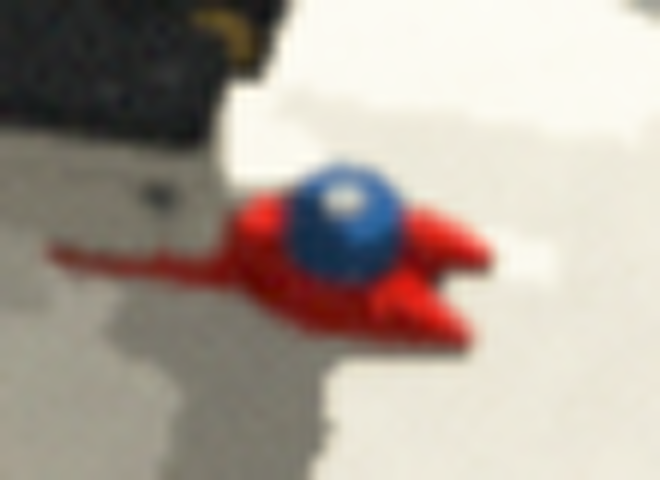

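The scene crop shows the cap at (345,225) sitting in the clip behind the ridges, with both tips past it at (490,255) and (470,340). I'll relax the push and release.

>>> {"method": "send_rows", "body": {"steps": [{"dp": [0.3, 0, -0.2], "roll": 0, "jaw": 5}, {"dp": [0.4, 0, -0.2], "roll": 0, "jaw": 5}, {"dp": [0.4, 0, -0.2], "roll": 0, "jaw": 15}, {"dp": [0.4, 0, -0.2], "roll": 0, "jaw": 25}, {"dp": [0.4, 0, -0.2], "roll": 0, "jaw": 40}]}}

```text
time_s: 20.98
tcp_pos: [0.5397, 0.0171, 0.1393]
eef_rot: [-180.0, 0.1, -144.9]
contact_force: [0.3, 0.4, 0.3]
gripper_width: 0.0263
gripper_force: 0.0
```

>>> {"method": "send_rows", "body": {"steps": [{"dp": [0, 0, 0], "roll": 0, "jaw": 45}, {"dp": [0, 0, 0], "roll": 0, "jaw": 45}, {"dp": [0, 0, -10], "roll": 0, "jaw": 45}, {"dp": [0, 0, -25], "roll": 0, "jaw": 45}, {"dp": [0, 0, -45], "roll": 0, "jaw": 45}]}}

```text
time_s: 21.6
tcp_pos: [0.5391, 0.0168, 0.1854]
eef_rot: [-180.0, 0.0, -144.9]
contact_force: [0.7, 0.3, -0.2]
gripper_width: 0.0393
gripper_force: 0.0
```

>>> {"method": "send_rows", "body": {"steps": [{"dp": [0, 0, -30], "roll": 0, "jaw": 45}, {"dp": [-20, 0, -60], "roll": 0, "jaw": 45}, {"dp": [-50, 0, -85], "roll": 0, "jaw": 45}, {"dp": [-70, 0, -95], "roll": 0, "jaw": 45}, {"dp": [-70, 0, -95], "roll": 0, "jaw": 45}]}}

```text
time_s: 22.22
tcp_pos: [0.5975, 0.0577, 0.2806]
eef_rot: [-180.0, 0.1, -144.9]
contact_force: [-0.9, -0.5, 0.1]
gripper_width: 0.0397
gripper_force: 0.0
```

```bash
python3 - <<'E'
from st import *
d={n:r.capture(n) for n in("scene","wrist")}
for n,c in d.items():
    print(n,[(k[0],k[1].round(2)) for k in comps(c,*BLUE) if k[0][4]<3000],[(k[0],k[1].round(2)) for k in comps(c,*RED,amin=150)])
w=d["wrist"];p=proj(w,[.565,.035,.12])[0].astype(int);print(p)
x0,y0=max(p[0]-100,0),max(p[1]-75,0)
a=cv2.resize(w["image"][y0:y0+150,x0:x0+200],(400,300));b=cv2.resize(d["scene"]["image"][195:255,280:360],(400,300),interpolation=cv2.INTER_CUBIC)
cv2.imwrite("pics/f8.png",np.hstack([a,b]));pickle.dump(d,open("c8.pkl","wb"))
E
```

```text
lon -1.0390906664337418 lat 0.16671051453980631 z 0.09429689176954759 [ 0.05 -0.02  0.  ] [0.5975 0.0577 0.2806] [-1.7996e+02  1.2000e-01 -1.4491e+02]
to stem: lon -0.0243980210332749 lat 7.519465101969653e-06
scene [(array([319, 219,   9,   9,  55], dtype=int32), array([323.18, 223.45]))] [(array([ 37,   0,  19,  11, 164], dtype=int32), array([45.74,  4.41])), (array([300, 212,  35,  22, 299], dtype=int32), array([313.15, 223.62])), (array([214, 277,  50,  21, 681], dtype=int32), array([236.43, 288.  ])), (array([167, 284,  24,  17, 184], dtype=int32), array([179.28, 292.73]))]
wrist [(array([291,   7,  24,  16,  29], dtype=int32), array([303.1 ,  14.62])), (array([334,  35,  22,  15,  23], dtype=int32), array([344.35,  41.87])), (array([305, 185,  29,  30, 552], dtype=int32), array([319.3, 199. ]))] [(array([ 147,    0,   62,   68, 2013], dtype=int32), array([174.43,  25.8 ])), (array([ 304,  121,   36,  107, 1393], dtype=int32), array([323.3 , 164.86]))]
[319 179]
```

View pics/f8.png

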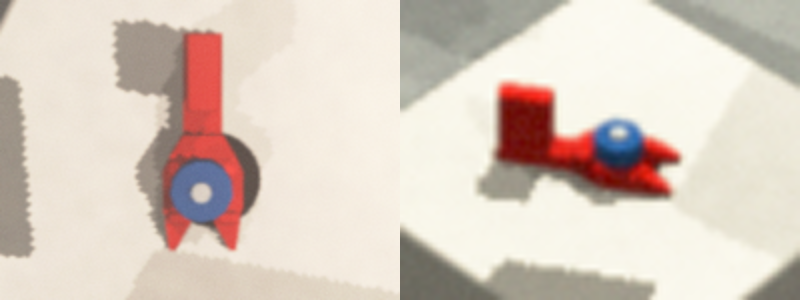

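The clip lies flat and released. In the wrist crop (left half) the cap is at (200,190) between the arms. I'll check the cap's lift from the white dot on top.

```bash
python3 - <<'E'
from h import *
c0=pickle.load(open("c0.pkl","rb"))["scene"];c6=pickle.load(open("c6.pkl","rb"))[0];c8=pickle.load(open("c8.pkl","rb"));s8=c8["scene"]
def dot(im):
    p=im[218:226,318:329].astype(float);w=p[:,:,2];w=np.clip(w-np.median(w)-25,0,None)
    y,x=np.mgrid[218:226,318:329]; w=w*((x-323)**2+(y-222)**2<=9); return (w*x).sum()/w.sum(),(w*y).sum()/w.sum()
for n,c in(("rest",c0),("ramp",c6),("now",s8)):
    g=c["image"][216:230,323].astype(int); print(n,dot(c["image"]),g[:,2].tolist(),g[:,0].tolist())
w=c8["wrist"]
s,ce,m=[k for k in comps(w,*RED,amin=150) if k[1][1]>100][0]
x=np.where(m[124])[0];e=ray(w,(x.mean(),s[1]),.152);b=s[1]+s[3]
T=ray(w,(ce[0],b),.1115);u=np.array([.819,.574]);S=np.array([.5775,.0437])
print("fin end",e,"tip",T,"len",np.linalg.norm((T-e)[:2]),"tip-stem lon",(T[:2]-S)@u,"(30.8 if home)",[ray(w,(320,199),z) for z in(.128,.133)])
E
```

```text
rest (np.float64(323.1243523316062), np.float64(221.12435233160622)) [246, 245, 242, 200, 123, 181, 214, 149, 74, 50, 32, 24, 21, 26] [230, 228, 226, 211, 183, 198, 209, 169, 163, 163, 112, 76, 70, 49]
ramp (np.float64(323.22857142857146), np.float64(221.13333333333333)) [237, 238, 231, 152, 132, 193, 165, 93, 53, 38, 29, 25, 30, 66] [218, 220, 213, 179, 176, 194, 167, 155, 153, 122, 88, 78, 72, 57]
now (np.float64(323.2238805970149), np.float64(220.9589552238806)) [250, 247, 209, 123, 165, 219, 157, 86, 51, 39, 23, 29, 64, 104] [237, 234, 220, 191, 203, 216, 169, 171, 172, 122, 83, 71, 49, 24]
fin end [0.52659888 0.00926381 0.152     ] tip [0.59982768 0.06368519 0.1115    ] len 0.09123674609175104 tip-stem lon 0.02975786935872684 (30.8 if home) [array([0.57718194, 0.04423541, 0.128     ]), array([0.57634077, 0.0436461 , 0.133     ])]
```

```bash
python3 -c "
from plant import r
print(r.close_job())"
```

```text
the job is handed in; nothing more can be done
None
```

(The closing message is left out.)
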